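# Sight a tapestry frame's edge through the swivel mirror

### The job

Lay the wooden straightedge down flush against the robot-side edge of the tapestry frame, within the length of that edge and with its ball end towards the mirror stand, and let go of it. Then turn the sprung mirror on the stand until the little camera, looking into the middle of the mirror, sees the straightedge's ball there, and finish while still holding the mirror steady at that angle. Leave the two thread spools and the jar where they stand.

Things in the scene. Friction and masses are not known exactly. Their poses are not given: they have to be found in the camera images.
- frame: Wooden tapestry frame lying fixed on the table, 240 (x) by 320 (y) mm, rails 32 mm wide and 22 mm high, a coloured design inside. Origin: middle of its robot-side outer edge, at table height. Its x axis points from that edge into the frame (away from the robot); its y axis runs along that edge.
- straightedge_grip (a point): Loose dark wooden straightedge: a bar 180 mm long (x), 40 mm wide (y), 20 mm high, with a grip fin on top in the middle (60 mm long in x, 12 mm thick in y, rising from 20 to 75 mm above the table). 0.22 kg, give or take. This point is on the bar's middle line, in the fin, 50 mm above the bar's underside. x axis: along the bar towards the end with the ball; y axis: across it, out of the long side that goes against the frame; z up.
- ball (a point): Centre of the pale wooden sighting ball, 26 mm across, on a thin steel stem (8 mm) on the straightedge: 78 mm along +x from the middle, 100 mm above the bar's underside, the same height as the lens and the mirror's centre.
- lens (a point): Front of the lens of the little black camera (45 x 60 x 46 mm body, on a post) at one end of the stand's foot board, 100 mm above the table, 200 mm from the mirror's axis, looking level and straight at the mirror's centre. The stand (plywood foot board 320 x 85 x 14 mm) is fixed to the table.
- mirror_face (a point): Centre of the mirror's reflecting face, on the mirror's upright turning axis, 100 mm above the table. The mirror is a glass of 80 mm wide by 82 mm high in a wooden backing 90 x 92 mm, 8 mm thick. x axis: the outward normal of the reflecting face (level); y along its width; z up. The camera sees the ball in the middle of the mirror when this x axis halves the level angle between the direction to the lens and the direction to the ball.
- mirror_tab (a point): Centre of the part of the upright wooden tab on top of the mirror that is to be gripped, practically on the turning axis (2 mm behind the face), 180 mm above the table. The tab is 12 mm thick (along the mirror's x), 28 mm wide (along its y), and stands free from 146 to 202 mm above the table. Axes as the mirror's.
- mirror (a joint): Angle of the mirror about its upright axis in rad: 0 at rest, when it faces the camera squarely; grows as it turns anticlockwise seen from above, stop at 1.25. A soft spring (0.10 N m per rad) turns it back to 0 as soon as it is let go.
- straightedge: The straightedge, origin in the middle of its underside.
- view_line (a point): Invisible: sits at the centre of the mirror's face; its x axis points where the camera's line of sight goes after reflection in the middle of the mirror (it turns by twice the mirror's angle; at mirror angle 0 it points back to the lens); y axis level, square to it.
- spool_a_mid (a point): Middle of a standing wooden thread spool, 34 mm across, 44 mm high; leave alone.
- spool_b_mid (a point): Middle of another standing thread spool of the same size; leave alone.
- jar_mid (a point): Middle of a standing glass jar with a lid, 56 mm across, 60 mm high; leave alone.
Not all that is in view belongs to the job. Leave any pink or turquoise look-alike of the straightedge alone.

How it is judged:
By the outcome, as a careful person would: the job done as asked, in the order asked, and still so for the second after the job is handed in, while the arm keeps its last pose, push and grip.
It also fails if it takes over 51 s, if anything falls off the work surface, if the arm or the gripper's body presses on something with over 40 N, if the wrist force passes 120 N, or if a joint passes its speed limit or range.

### The arm

A 6-joint arm with a two-finger parallel gripper is mounted at the origin on the work surface. World frame = base frame: x ahead of the robot, y to its left, z up, the work surface at z = 0. Lengths are in m, angles in rad, forces in N, time in s.
With the tool pointing down it reaches from about 0.35 to 0.775 m from the base axis. Payload 7.3 kg.
Tool frame: the origin (TCP) lies midway between the tips of the shut fingers; the grasp point (between the pads) lies grasp_offset behind it (grasp_offset is the distance from the TCP to the grasp point, in m); z points along the fingers, y is the line along which they close (so a half turn about z gives the same grasp; the last joint's range is limited). The gripper opens to 92 mm and grips with 3 to 60 N. Pads are 19 mm wide; open, the fingers measure 130 mm over their backs; the gripper's body (75 mm by 190 mm) begins 47 mm behind the grasp point.
Start: joints at [-1.458, 0.342, 1.524, -0, 1.275, -0.146], TCP at [0.134, -0.508, 0.227] pointing down, gripper open.
Joint ranges: [-2.53, 2.53], [-0.77, 2.02], [0.04, 2.7], [-1, 4.14], [0.28, 2.66], [-3.11, 3.11]. Speed limits (rad/s): [2.57, 2.57, 3.14, 3.14, 3.14, 3.14].

### API

Orientations are given as [roll, pitch, yaw] about the fixed x, y, z axes, in that order (R = Rz(yaw) Ry(pitch) Rx(roll)).
In Python, from cell import * gives the robot as it stands.
- The arm moves only by the tool step_arm, never from a script. Its argument "plan" is a list of rows, each a list of 5 numbers: the closure, from -1 (fully open) to 1 (shut), then the shift along the tool's x, y, z in m, then the turn about the tool's z in rad. In form: [[hand, x, y, z, twist], ...]. A call has 1 to 20 rows; each row is the pose to reach, as a shift and turn from the pose commanded when the call began, along the tool's axes at that moment; what a row does not reach only later rows make up. A row lasts 1/8 s, in which the tool goes at most 62.5 mm and 10.7 degrees, less where a joint would pass 70% of its speed; a pose out of reach is approached as far as the arm can. A call with a gripper value outside its range is refused whole. The fingers move at their own pace and stop on an object; "grip_force" is the grip in N (left out, the last holds). Time passes only in rows, so rows that repeat a pose let the fingers close. It gives the time, the measured TCP pose, the force, the opening and the grip force at its end, in the units of the state.
- observe(): the state, without advancing time (a new reading comes with each control period).
- read_camera(name): name is "side" or "top"; returns a dict with "img" (400x640x3 uint8, red, green, blue), "range_z" (400x640 float32, m along the optical axis (not along the pixel's ray), 0 where there is no reading), "fx", "fy", "cx", "cy" (pixels), "R" (3x3) and "t" (3): a world point X has camera coordinates R X + t. Camera axes: x right, y down, z forward; pixel columns grow to the right and rows downward; lengths in m; the calibration is good to about 2 mm. A picture is of the moment at which its call begins.
- hand_in(): hands the job in; it is judged then, once.
The state is a dict: "time": time; "qpos": joint angles; "qvel": joint speeds; "joint_efforts": joint torques, N m; "tool_pos": TCP position; "tool_rot": TCP orientation; "contact_force": force on the tool from outside, world axes, zero at the start; "torque": the same for the moment, N m; "opening": finger opening in m; "grip_force": force on a finger pad.
Only numpy, scipy, OpenCV 4.12 (cv2) and the standard library are available. Lean on these libraries where they do the work, as an engineer would, in place of code of your own. Each camera call takes 0.05 s, during which the arm holds its last target. There are 200 camera calls.

## Working session

There is one attempt and no reset: what is moved stays moved. The work goes in short steps, Python scripts to look and compute and a tool call to move; the robot and the scene stay as the last step left them, time stands still between calls to the robot, and variables do not carry over. Pictures are saved under pics/ and viewed, at most 10 in all, crops included, and the job is handed in when it is done.

Besides the shell and the picture viewer there is one more tool, called after ">>>" as a command line: name --pt "numbers of a row" for each row, then --argument value for the rest. step_arm: Moves the arm, as the interface text tells. Its arguments: {"type":"object","properties":{"plan":{"type":"array","items":{"type":"array","items":{"type":"number"}}},"grip_force":{"type":"number"}},"required":["plan"]}

```bash
mkdir -p pics; ls; python3 - <<'E'
from cell import *
import cv2,numpy as np
s=observe();print(s)
for n in("top","side"):
    c=read_camera(n);np.savez(f"{n}0.npz",**c)
    cv2.imwrite(f"pics/{n}0.png",c["img"][:,:,::-1]);print(n,c["fx"],c["fy"],c["cx"],c["cy"],c["R"],c["t"],-c["R"].T@c["t"])
try: print(grasp_offset)
except Exception as e: print(e)
E
```

```text
pics
{'time': 0.0, 'qpos': array([-1.45799201e+00,  3.42736928e-01,  1.52499315e+00, -1.58469168e-05,
        1.27537133e+00, -1.45975725e-01]), 'qvel': array([-9.93828199e-04, -8.32016567e-05,  2.83674536e-04,  3.05306437e-04,
        6.61059611e-04,  1.21319567e-03]), 'joint_efforts': array([-1.96921355e-03, -4.31250679e+01, -2.44222748e+01,  7.15678465e-02,
        5.58438292e-02, -1.33903059e-04]), 'tool_pos': array([ 0.13433317, -0.50712118,  0.22604591]), 'tool_rot': array([-3.14009774e+00, -2.04468561e-04,  2.58784516e-01]), 'contact_force': array([ 0.84625301,  0.11080077, -0.66883183]), 'torque': array([ 0.03385577, -0.02236029,  0.01392872]), 'grip_force': 0.0, 'opening': 0.09184624025488573}
top 414.6181099756561 414.6181099756561 325.55029788242035 199.667898077996 [[ 0.01874872 -0.99982156  0.00230823]
 [-0.98323108 -0.01885637 -0.18138656]
 [ 0.18139772  0.00113125 -0.98340917]] [0.00895916 0.50250468 1.11030423] [0.29250359 0.01717695 1.18301027]
side 441.5651333854126 441.5651333854126 322.13717280153855 201.86203612341126 [[ 0.99233021 -0.12271285 -0.01491022]
 [-0.09373626 -0.66834705 -0.73791987]
 [ 0.08058705  0.7336578  -0.67472361]] [-0.49414039  0.14850599  1.22442288] [ 0.40559821 -0.85969124  0.9283648 ]
0.0188
```

View pics/top0.png

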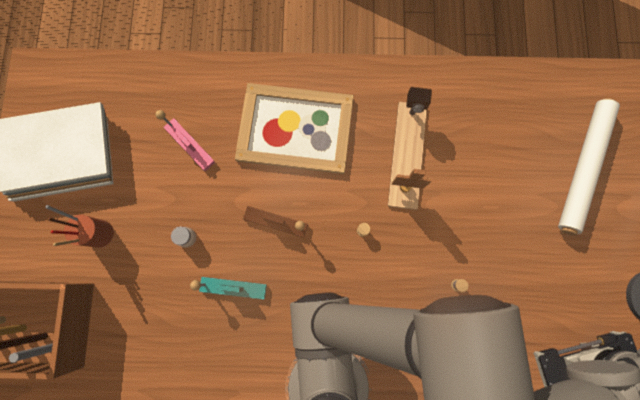

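View pics/side0.png

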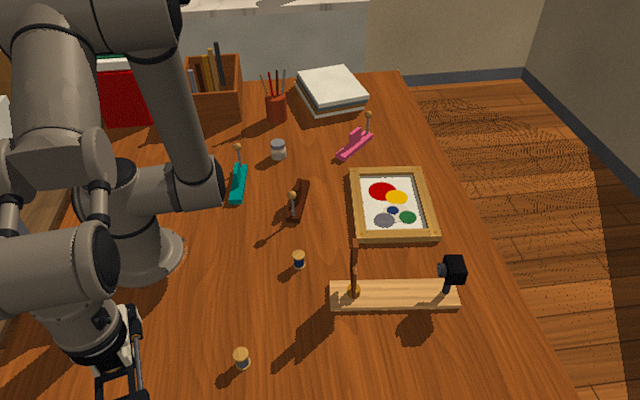

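```bash
cat > h.py <<'E'
import numpy as np,cv2
def load(n): return dict(np.load(n+".npz"))
def ray(c,uv,z):
    o=-c["R"].T@c["t"]; d=c["R"].T@np.array([(uv[0]-c["cx"])/c["fx"],(uv[1]-c["cy"])/c["fy"],1]); return o+d*(z-o[2])/d[2]
def proj(c,X):
    p=c["R"]@np.array(X)+c["t"]; return p[0]/p[2]*c["fx"]+c["cx"],p[1]/p[2]*c["fy"]+c["cy"]
def tri(c1,uv1,c2,uv2):
    A=[];b=[]
    for c,uv in((c1,uv1),(c2,uv2)):
        o=-c["R"].T@c["t"]; d=c["R"].T@np.array([(uv[0]-c["cx"])/c["fx"],(uv[1]-c["cy"])/c["fy"],1]);d/=np.linalg.norm(d)
        P=np.eye(3)-np.outer(d,d);A.append(P);b.append(P@o)
    X,r,_,_=np.linalg.lstsq(np.vstack(A),np.hstack(b),rcond=None);return X,np.sqrt(r.sum())
def cloud(c):
    v,u=np.mgrid[:400,:640];z=c["range_z"]
    P=np.stack([(u-c["cx"])/c["fx"]*z,(v-c["cy"])/c["fy"]*z,z],-1)-c["t"]
    P=P@c["R"]; P[z<=0]=np.nan; return P
E
python3 - <<'E'
from h import *
t=load("top0");s=load("side0")
a=t["img"][75:275,225:475,::-1];cv2.imwrite("pics/tc.png",cv2.resize(a,None,fx=3,fy=3,interpolation=cv2.INTER_CUBIC))
a=s["img"][165:325,270:480,::-1];cv2.imwrite("pics/sc.png",cv2.resize(a,None,fx=3.5,fy=3.5,interpolation=cv2.INTER_CUBIC))
P=cloud(t)
print("height noise table",np.nanstd(P[190:205,300:340,2]),np.nanmean(P[190:205,300:340,2]))
for nm,w in(("straight",(235,315,195,255)),("stand",(380,440,80,215)),("frame",(230,360,80,180))):
    u0,u1,v0,v1=w;Q=P[v0:v1,u0:u1].reshape(-1,3)
    print(nm,np.histogram(Q[:,2],bins=[0.008,.012,.017,.025,.04,.06,.08,.09,.105,.12,.14,.15,.19,.21]))
E
```

```text
height noise table 0.0022490563820320385 -1.3847604212697827e-05
straight (array([ 11,  64, 614,  24,  17, 112,   0,  13,  65,   0,   0,   0,   0]), array([0.008, 0.012, 0.017, 0.025, 0.04 , 0.06 , 0.08 , 0.09 , 0.105,
       0.12 , 0.14 , 0.15 , 0.19 , 0.21 ]))
stand (array([ 574, 1691,  190,   53,   21,   64,   56,  105,  210,  356,   97,
         56,   70]), array([0.008, 0.012, 0.017, 0.025, 0.04 , 0.06 , 0.08 , 0.09 , 0.105,
       0.12 , 0.14 , 0.15 , 0.19 , 0.21 ]))
frame (array([2769, 1513, 3224,  341,    0,    0,    0,    0,    0,    0,    0,
          0,    0]), array([0.008, 0.012, 0.017, 0.025, 0.04 , 0.06 , 0.08 , 0.09 , 0.105,
       0.12 , 0.14 , 0.15 , 0.19 , 0.21 ]))
```

View pics/tc.png

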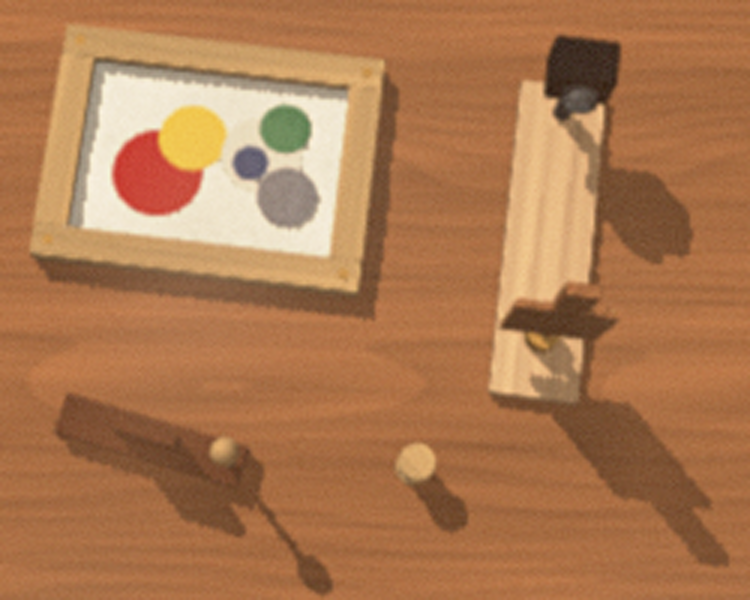

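View pics/sc.png

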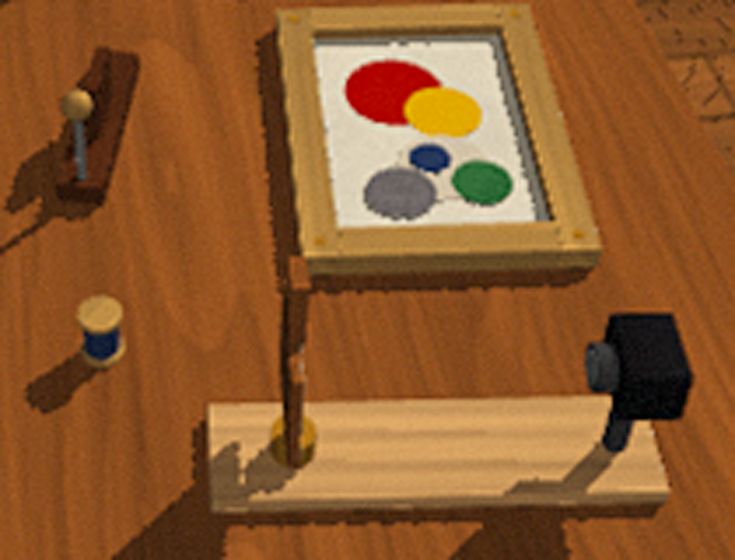

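```bash
cat > m.py <<'E'
from h import *
def rectfit(c,w,zlo,zhi,z,cmask=None,name=""):
    u0,u1,v0,v1=w;P=cloud(c);m=np.zeros((400,640),np.uint8)
    zz=P[...,2];sub=(zz>zlo)&(zz<zhi)
    if cmask is not None: sub&=cmask
    m[v0:v1,u0:u1]=sub[v0:v1,u0:u1]
    m=cv2.morphologyEx(m,cv2.MORPH_CLOSE,np.ones((3,3)));m=cv2.morphologyEx(m,cv2.MORPH_OPEN,np.ones((3,3)))
    vs,us=np.nonzero(m)
    X=np.array([ray(c,(u,v),z)[:2] for u,v in zip(us,vs)],np.float32)
    r=cv2.minAreaRect(X);print(name,"center",np.round(r[0],4),"size",np.round(r[1],4),"ang",r[2],"n",len(X));print(np.round(cv2.boxPoints(r),4).tolist())
    return X,r
E
python3 - <<'E'
from m import *
t=load("top0");s=load("side0")
for c,n,ws in((t,"top",((235,315,195,255),(385,432,95,215),(230,360,80,180))),(s,"side",((283,312,175,225),(325,465,270,318),(345,443,160,248)))):
    lum=c["img"].astype(int)
    rectfit(c,ws[0],.012,.028,.02,lum.sum(-1)<260,n+" bar")
    rectfit(c,ws[1],.008,.020,.014,None,n+" board")
    rectfit(c,ws[2],.014,.030,.022,None,n+" frame")
P=cloud(t)
for nm,w,z0,z1 in(("ball",(235,315,195,255),.095,.13),("fin",(235,315,195,255),.06,.085),("tab",(380,440,160,215),.155,.215),("mirror",(380,440,160,215),.12,.15),("cam",(395,440,80,118),.11,.14),("spoolA",(350,380,215,250),.038,.055),("spoolB",(440,480,270,300),.038,.055),("jar",(160,205,220,260),.05,.07),("low arm?",(280,300,190,230),.06,.2)):
    Q=P[w[2]:w[3],w[0]:w[1]].reshape(-1,3);Q=Q[(Q[:,2]>z0)&(Q[:,2]<z1)]
    if len(Q): 
        d=np.linalg.svd(Q[:,:2]-Q[:,:2].mean(0),full_matrices=False)[2][0]
        print(nm,len(Q),Q.mean(0).round(4),Q.min(0).round(3),Q.max(0).round(3),"dir",d.round(3))
bt=(225+223/3,75+451/3);bs=(270+77/3.5,165+105/3.5)
print("ball tri",tri(t,bt,s,bs))
E
```

```text
top bar center [0.4401 0.1606] size [0.1784 0.0368] ang 73.39177703857422 n 529
[[0.3970000147819519, 0.0803999975323677], [0.43220001459121704, 0.06989999860525131], [0.4832000136375427, 0.24079999327659607], [0.4478999972343445, 0.25130000710487366]]
top board center [ 0.6491 -0.2185] size [0.0858 0.3198] ang 83.73648834228516 n 2469
[[0.4855000078678131, -0.24369999766349792], [0.8033999800682068, -0.2786000072956085], [0.8127999901771545, -0.19329999387264252], [0.49480000138282776, -0.15839999914169312]]
top frame center [0.7236 0.1145] size [0.3197 0.2419] ang 84.1815185546875 n 4277
[[0.5871000289916992, -0.03220000118017197], [0.8277000188827515, -0.0568000003695488], [0.8601999878883362, 0.2612000107765198], [0.6194999814033508, 0.2858000099658966]]
side bar center [0.444  0.1536] size [0.1895 0.0414] ang 73.65766143798828 n 369
[[0.39750000834465027, 0.06849999725818634], [0.43720000982284546, 0.05689999833703041], [0.49050000309944153, 0.23880000412464142], [0.45080000162124634, 0.25040000677108765]]
side board center [ 0.6499 -0.2242] size [0.0894 0.3189] ang 83.513252258
[... 712 characters left out ...]
 [-0.179 -0.984]
mirror 169 [ 0.5449 -0.2058  0.1387] [ 0.538 -0.252  0.12 ] [ 0.555 -0.163  0.15 ] dir [0.115 0.993]
cam 419 [ 0.7795 -0.2327  0.1206] [ 0.747 -0.265  0.11 ] [ 0.809 -0.203  0.128] dir [-0.106 -0.994]
spoolA 115 [ 0.424  -0.0879  0.0439] [ 0.408 -0.103  0.039] [ 0.439 -0.072  0.05 ] dir [-1.     0.025]
spoolB 130 [ 0.2763 -0.3516  0.0434] [ 0.26  -0.367  0.038] [ 0.292 -0.335  0.05 ] dir [-0.445 -0.895]
jar 281 [0.3937 0.4101 0.0602] [0.37  0.387 0.05 ] [0.417 0.436 0.067] dir [-0.105 -0.994]
low arm? 60 [0.4272 0.1066 0.0963] [0.412 0.086 0.061] [0.442 0.141 0.114] dir [-0.316 -0.949]
ball tri (array([0.423277  , 0.08626916, 0.09571577]), np.float64(0.00045901588961083146))
```

```bash
cat > sh.py <<'E'
import numpy as np
def shift(p0,y0,p1,y1):
    d=np.array(p1)-p0;c,s=np.cos(y0),np.sin(y0)
    return np.round([d[0]*c+d[1]*s,d[0]*s-d[1]*c,-d[2],-(y1-y0)],4)
E
python3 - <<'E'
from sh import *
p=np.array([.134,-.508,.227]);y=.2588
for q,yy in(((.40,-.15,.25),.7),((.4415,.160,.20),np.radians(73.6))): print(shift(p,y,q,yy))
E
```

```text
[ 0.3488 -0.278  -0.023  -0.4412]
[ 0.4682 -0.5671  0.027  -1.0258]
```

>>> step_arm --pt "-1 0.349 -0.278 -0.023 -0.44" --pt "-1 0.349 -0.278 -0.023 -0.44" --pt "-1 0.349 -0.278 -0.023 -0.44" --pt "-1 0.349 -0.278 -0.023 -0.44" --pt "-1 0.349 -0.278 -0.023 -0.44" --pt "-1 0.349 -0.278 -0.023 -0.44" --pt "-1 0.349 -0.278 -0.023 -0.44" --pt "-1 0.349 -0.278 -0.023 -0.44" --pt "-1 0.468 -0.567 0.027 -1.026" --pt "-1 0.468 -0.567 0.027 -1.026" --pt "-1 0.468 -0.567 0.027 -1.026" --pt "-1 0.468 -0.567 0.027 -1.026" --pt "-1 0.468 -0.567 0.027 -1.026" --pt "-1 0.468 -0.567 0.027 -1.026" --pt "-1 0.468 -0.567 0.027 -1.026" --pt "-1 0.468 -0.567 0.027 -1.026" --pt "-1 0.468 -0.567 0.027 -1.026"

```text
time: 2.22
tool_pos: [0.4419, 0.159, 0.2]
tool_rot: [3.141, 0.0, 1.282]
contact_force: [-0.7, -0.2, -0.4]
opening: 0.0919
grip_force: 0.0
```

>>> step_arm --pt "-1 0 0 0.06 0" --pt "-1 0 0 0.12 0" --pt "-1 0 0 0.15 0" --pt "-1 0 0 0.168 0" --pt "-1 0 0 0.168 0" --pt "-1 0 0 0.168 0" --pt "1 0 0 0.168 0" --pt "1 0 0 0.168 0" --pt "1 0 0 0.168 0" --pt "1 0 0 0.168 0" --pt "1 0 0 0.168 0" --pt "1 0 0 0.168 0" --pt "1 0 0 0.168 0" --pt "1 0 0 0.168 0" --grip_force 30

```text
time: 3.98
tool_pos: [0.4417, 0.1603, 0.0317]
tool_rot: [-3.142, 0.0, 1.285]
contact_force: [-0.9, 0.8, 0.4]
opening: 0.0165
grip_force: 0.0
```

>>> step_arm --pt "1 0 0 0 0" --pt "1 0 0 0 0" --pt "1 0 0 0 0" --pt "1 0 0 0 0" --pt "1 0 0 -0.03 0" --pt "1 0 0 -0.03 0" --pt "1 0 0 -0.03 0"

```text
time: 4.85
tool_pos: [0.4413, 0.1603, 0.0611]
tool_rot: [-3.141, 0.0, 1.285]
contact_force: [-0.2, -0.0, -3.3]
opening: 0.0117
grip_force: 30.0
```

```bash
python3 - <<'E'
from cell import *
from sh import *
s=observe();print(s["time"],s["tool_pos"],s["tool_rot"],s["opening"],s["grip_force"],s["contact_force"])
p=np.array([.4415,.160,.062]);y=1.2845
c=np.array([.6033,.1268]);f=np.array([np.cos(np.radians(-5.82)),np.sin(np.radians(-5.82))])
yy=np.radians(84.18)
for g in(.045,.028):
    q=c-f*g; print(q,shift(p,y,(*q,.05),yy))
E
```

```text
4.85 [0.44131038 0.16026292 0.06112604] [-3.14112928e+00  3.42876346e-04  1.28480164e+00] 0.011686759596928189 29.974432289600372 [-0.18147682 -0.01507104 -3.3190283 ]
[0.55853196 0.13136316] [ 0.0056  0.1204  0.012  -0.1847]
[0.57544433 0.1296393 ] [ 0.0087  0.1371  0.012  -0.1847]
```

>>> step_arm --pt "1 0.006 0.05 0 -0.09" --pt "1 0.006 0.1 0 -0.185" --pt "1 0.006 0.12 0 -0.185" --pt "1 0.009 0.137 0.012 -0.185" --pt "1 0.009 0.137 0.02 -0.185" --pt "1 0.009 0.137 0.02 -0.185" --pt "1 0.009 0.137 0.02 -0.185"

```text
time: 5.72
tool_pos: [0.5749, 0.1306, 0.0416]
tool_rot: [-3.141, 0.0, 1.47]
contact_force: [0.3, 0.1, -3.3]
opening: 0.0117
grip_force: 30.0
```

```bash
python3 - <<'E'
from cell import *
from m import *
for n in("top","side"): np.savez(f"{n}1.npz",**read_camera(n))
t=load("top1");s=load("side1")
a=t["img"][90:230,210:410,::-1];a=cv2.resize(a,None,fx=3,fy=3,interpolation=cv2.INTER_CUBIC)
b=s["img"][130:270,270:470,::-1];b=cv2.resize(b,None,fx=3,fy=3,interpolation=cv2.INTER_CUBIC)
cv2.imwrite("pics/p1.png",cv2.resize(np.hstack([a,b]),(800,280)));cv2.imwrite("pics/s1.png",b)
E
```

```text
(no output)
```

View pics/p1.png

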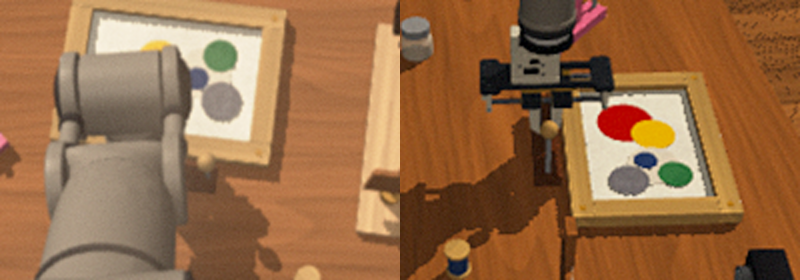

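>>> step_arm --pt "1 0 0 0.005 0" --pt "1 0 0 0.0095 0" --pt "1 0 0 0.0095 0" --pt "1 0 0.003 0.0095 0" --pt "1 0 0.005 0.0095 0" --pt "1 0 0.006 0.0095 0" --pt "1 0 0.006 0.0095 0"

```text
time: 6.7
tool_pos: [0.5817, 0.1297, 0.0322]
tool_rot: [3.142, 0.0, 1.47]
contact_force: [-0.6, -0.3, -3.0]
opening: 0.0118
grip_force: 30.0
```

>>> step_arm --pt "1 0 0.001 0 0" --pt "1 0 0.002 0 0" --pt "1 0 0.002 0 0"

```text
time: 7.08
tool_pos: [0.5837, 0.1295, 0.0322]
tool_rot: [3.141, 0.0, 1.47]
contact_force: [-0.0, 0.3, -2.7]
opening: 0.0118
grip_force: 30.0
```

>>> step_arm --pt "1 0 0.001 0 0" --pt "1 0 0.002 0 0" --pt "1 0 0.002 0 0"

```text
time: 7.45
tool_pos: [0.5849, 0.1294, 0.032]
tool_rot: [-3.14, 0.0, 1.47]
contact_force: [-4.1, 1.4, -0.3]
opening: 0.0117
grip_force: 30.0
```

>>> step_arm --pt "1 0 0.001 0 0" --pt "1 0 0.001 0.0005 0" --pt "1 0 0.002 0.0005 0" --pt "1 0 0.002 0.0005 0"

```text
time: 7.95
tool_pos: [0.585, 0.1294, 0.0317]
tool_rot: [-3.136, 0.001, 1.47]
contact_force: [-10.3, 1.2, 5.7]
opening: 0.0121
grip_force: 30.0
```

```bash
python3 - <<'E'
from cell import *
s=observe();print({k:s[k] for k in("tool_pos","tool_rot","contact_force","torque")})
E
```

```text
{'tool_pos': array([0.58501511, 0.12937583, 0.03165762]), 'tool_rot': array([-3.13599385e+00,  5.98648460e-04,  1.46976320e+00]), 'contact_force': array([-10.31294761,   1.22289707,   5.68257589]), 'torque': array([ 0.1605257 ,  1.70928434, -0.16589211])}
```

>>> step_arm --pt "1 0 0 0 0" --pt "1 0 0 0 0" --pt "1 0 0 0 0" --grip_force 4

```text
time: 8.32
tool_pos: [0.5857, 0.1293, 0.0316]
tool_rot: [-3.138, 0.001, 1.47]
contact_force: [-7.7, 0.1, 3.8]
opening: 0.0133
grip_force: 4.0
```

>>> step_arm --pt "-1 0 0 0 0" --pt "-1 0 -0.002 0 0" --pt "-1 0 -0.002 0 0" --pt "-1 0 -0.002 0 0" --pt "-1 0 -0.002 0 0" --pt "-1 0 -0.002 0 0" --pt "-1 0 -0.002 0 0" --pt "-1 0 -0.002 -0.03 0" --pt "-1 0 -0.002 -0.09 0" --pt "-1 0 -0.002 -0.15 0" --pt "-1 0 -0.002 -0.21 0" --pt "-1 0 -0.002 -0.23 0" --pt "-1 0 -0.002 -0.23 0"

```text
time: 9.95
tool_pos: [0.5863, 0.1294, 0.2635]
tool_rot: [3.138, -0.001, 1.47]
contact_force: [0.4, -0.8, -0.8]
opening: 0.0919
grip_force: 0.0
```

>>> step_arm --pt "-1 -0.06 0 0 0" --pt "-1 -0.12 0 0 0" --pt "-1 -0.18 0 0 0" --pt "-1 -0.24 0 0 0" --pt "-1 -0.3 -0.04 0 0" --pt "-1 -0.334 -0.065 0 0" --pt "-1 -0.334 -0.065 0 0" --pt "-1 -0.334 -0.065 0 0"

```text
time: 10.95
tool_pos: [0.4871, -0.196, 0.2605]
tool_rot: [-3.14, -0.001, 1.469]
contact_force: [0.2, 0.6, 0.5]
opening: 0.0918
grip_force: 0.0
```

```bash
python3 - <<'E'
from cell import *
from m import *
s=observe();print({k:s[k] for k in("time","tool_pos","tool_rot","opening","contact_force")})
for n in("top","side"): np.savez(f"{n}2.npz",**read_camera(n))
t=load("top2");s=load("side2")
a=t["img"][80:220,220:420,::-1];a=cv2.resize(a,None,fx=4,fy=4,interpolation=cv2.INTER_CUBIC)
cv2.imwrite("pics/t2.png",a)
b=s["img"][150:300,270:470,::-1];b=cv2.resize(b,None,fx=4,fy=4,interpolation=cv2.INTER_CUBIC)
cv2.imwrite("pics/s2.png",b)
E
```

```text
{'time': 10.95, 'tool_pos': array([ 0.48710054, -0.19601371,  0.26052309]), 'tool_rot': array([-3.13998405e+00, -1.20851249e-03,  1.46916654e+00]), 'opening': 0.09175993518838214, 'contact_force': array([0.19340195, 0.60200768, 0.52076594])}
```

View pics/t2.png

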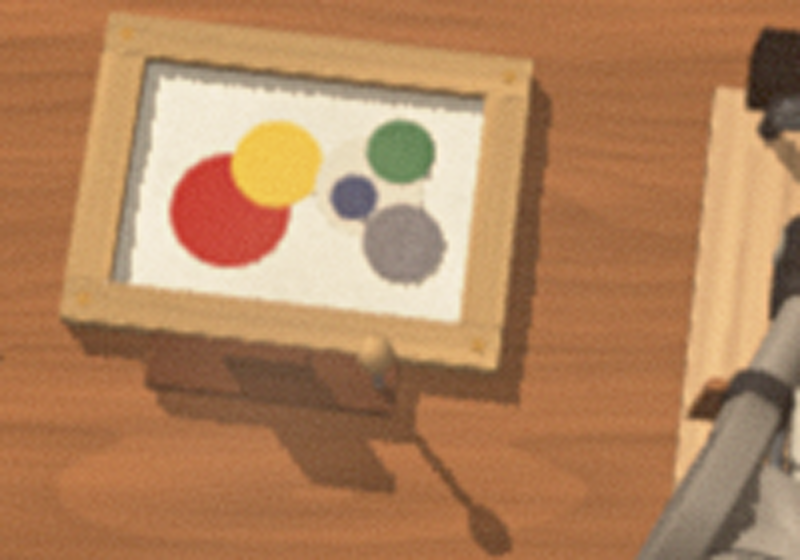

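View pics/s2.png

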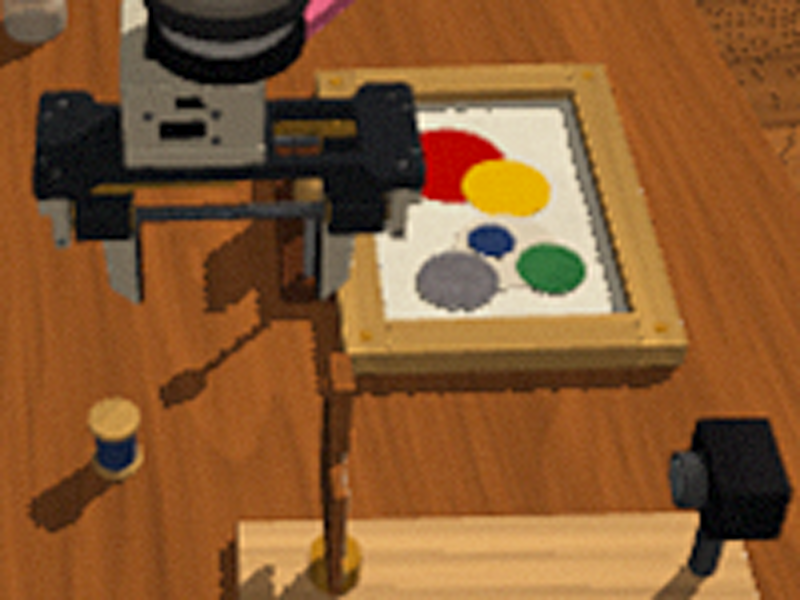

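```bash
python3 - <<'E'
from m import *
t=load("top2")
L=t["img"].astype(int)
f0,f1=[],[]
P=cloud(t)
X,r=rectfit(t,(250,325,160,190),.012,.030,.02,L.sum(-1)<290,"bar")
X,r2=rectfit(t,(230,360,80,180),.014,.030,.022,L.sum(-1)>300,"frame")
c=np.array([.6033,.1268]);a=np.radians(-5.82);f=np.array([np.cos(a),np.sin(a)]);g=np.array([-f[1],f[0]])
print("bar box in frame coords",[((q-c)@f*1e3,(q-c)@g*1e3) for q in cv2.boxPoints(r)])
# per-column edges: bar lower edge (top face), intensity profile
gray=cv2.cvtColor(t["img"],cv2.COLOR_RGB2GRAY)
for u in range(264,316,6):print(u,gray[158:186,u].tolist())
Q=P[155:185,300:325].reshape(-1,3);Q=Q[(Q[:,2]>.095)&(Q[:,2]<.13)];print("ball",Q.mean(0),Q.min(0),Q.max(0))
b=(220+375/4,80+352/4);print(ray(t,b,.1))
E
```

```text
bar center [0.5841 0.1303] size [0.1797 0.0404] ang 84.23426055908203 n 631
[[0.5550000071525574, 0.0430000014603138], [0.5952000021934509, 0.03889999911189079], [0.6132000088691711, 0.21770000457763672], [0.5730000138282776, 0.22169999778270721]]
frame center [0.7228 0.1146] size [0.3197 0.2436] ang 84.17422485351562 n 4067
[[0.5853999853134155, -0.032099999487400055], [0.8277000188827515, -0.0568000003695488], [0.8601999878883362, 0.2612000107765198], [0.6177999973297119, 0.28600001335144043]]
bar box in frame coords [(np.float64(-39.57256768937697), np.float64(-88.30002288720075)), (np.float64(0.8181573733349777), np.float64(-88.26176738452183)), (np.float64(0.6479963042883882), np.float64(91.39589196650819)), (np.float64(-39.74272875842356), np.float64(91.35763646382927))]
264 [163, 165, 164, 165, 152, 107, 86, 89, 91, 85, 94, 92, 93, 92, 93, 92, 96, 87, 85, 81, 96, 104, 98, 95, 90, 100, 116, 122]
270 [158, 161, 167, 167, 154, 125, 99, 92, 94, 98, 95, 93, 96, 99, 98, 95, 97, 101, 91, 79, 81, 96, 106, 99, 102, 96, 102, 122]
276 [163, 160, 164, 168, 169, 161, 121, 95, 97, 100, 92, 
[... 303 characters left out ...]
9, 82, 85, 99, 102, 98, 99, 101]
294 [166, 164, 167, 160, 166, 172, 172, 162, 125, 104, 101, 100, 99, 86, 82, 83, 78, 85, 88, 87, 86, 85, 85, 90, 97, 98, 98, 99]
300 [164, 167, 167, 162, 162, 169, 169, 171, 169, 127, 106, 96, 100, 101, 102, 102, 95, 85, 88, 82, 84, 88, 78, 79, 86, 95, 98, 99]
306 [168, 163, 166, 163, 165, 166, 173, 176, 174, 157, 114, 98, 99, 96, 104, 99, 99, 97, 95, 95, 94, 95, 94, 86, 79, 91, 102, 98]
312 [182, 165, 166, 169, 168, 166, 183, 191, 186, 183, 163, 150, 131, 115, 104, 99, 92, 94, 91, 94, 92, 92, 90, 91, 79, 74, 88, 96]
ball [0.57592486 0.05247635 0.10844311] [0.56539414 0.04031007 0.09828356] [0.5880277  0.06453368 0.11696878]
[0.57839809 0.05183234 0.1       ]
```

```bash
python3 - <<'E'
from m import *
from sh import *
t=load("top0");s=load("side0")
for c,w,n in((t,(385,440,160,215),"top"),(s,(340,365,232,300),"side")):
    P=cloud(c)
    for z0,z1,z in((.190,.215,.202),(.138,.152,.146)):
        m=(P[...,2]>z0)&(P[...,2]<z1);v,u=np.nonzero(m);k=(u>=w[0])&(u<w[1])&(v>=w[2])&(v<w[3]);u=u[k];v=v[k]
        if len(u)<5: print(n,z,len(u));continue
        X=np.array([ray(c,(a,b),z)[:2] for a,b in zip(u,v)],np.float32);r=cv2.minAreaRect(X)
        print(n,z,len(u),"rayc",X.mean(0),"rect",r,"cloud",P[v,u].mean(0))
p=np.array([.4871,-.196,.2605]);y=1.4692
q=np.array([.546,-.207,.161]);a=np.radians(83.7)
print(shift(p,y,(*q[:2],.2605),a),shift(p,y,q,a))
E
```

```text
top 0.202 70 rayc [ 0.5471895  -0.20689242] rect ((0.5466085076332092, -0.20692741870880127), (0.026828136295080185, 0.015069147571921349), 88.88233184814453) cloud [ 0.54770499 -0.20734807  0.19998572]
top 0.146 107 rayc [ 0.54549927 -0.20687301] rect ((0.5455591678619385, -0.20768818259239197), (0.0884072333574295, 0.0106873270124197), 83.26535034179688) cloud [ 0.54576183 -0.2071108   0.14490624]
side 0.202 72 rayc [ 0.5477368  -0.21707298] rect ((0.5474762916564941, -0.21772345900535583), (0.03856288269162178, 0.012461838312447071), 84.79942321777344) cloud [ 0.54812602 -0.21532275  0.19998071]
side 0.146 73 rayc [ 0.54383624 -0.23087019] rect ((0.5478443503379822, -0.2134743332862854), (0.09518129378557205, 0.011920793913304806), 83.52922058105469) cloud [ 0.54398856 -0.23016632  0.14511546]
[-0.005   0.0597 -0.      0.0084] [-0.005   0.0597  0.0995  0.0084]
```

>>> step_arm --pt "-1 -0.005 0.06 0 0.008" --pt "-1 -0.005 0.06 0 0.008" --pt "-1 -0.005 0.0605 0.04 0.008" --pt "-1 -0.005 0.0605 0.08 0.008" --pt "-1 -0.005 0.0605 0.0995 0.008" --pt "-1 -0.005 0.0605 0.0995 0.008" --pt "1 -0.005 0.0605 0.0995 0.008" --pt "1 -0.005 0.0605 0.0995 0.008" --pt "1 -0.005 0.0605 0.0995 0.008" --pt "1 -0.005 0.0605 0.0995 0.008" --pt "1 -0.005 0.0605 0.0995 0.008" --pt "1 -0.005 0.0605 0.0995 0.008" --pt "1 -0.005 0.0605 0.0995 0.008" --pt "1 -0.005 0.0605 0.0995 0.008" --pt "1 -0.005 0.0605 0.0995 0.008" --pt "1 -0.005 0.0605 0.0995 0.008" --pt "1 -0.005 0.0605 0.0995 0.008" --pt "1 -0.005 0.0605 0.0995 0.008" --grip_force 20

```text
time: 13.3
tool_pos: [0.5479, -0.2076, 0.1622]
tool_rot: [3.14, 0.0, 1.462]
contact_force: [5.7, 0.0, -1.9]
opening: 0.0114
grip_force: 20.0
```

```bash
python3 - <<'E'
from cell import *
s=observe();print({k:s[k] for k in("tool_pos","tool_rot","contact_force","torque","opening","grip_force","qpos")})
E
```

```text
{'tool_pos': array([ 0.54792417, -0.20760092,  0.16221968]), 'tool_rot': array([3.13951367e+00, 2.60731113e-04, 1.46183289e+00]), 'contact_force': array([ 5.66060393,  0.01950558, -1.87590882]), 'torque': array([-0.04686501, -0.64293672, -0.02609071]), 'opening': 0.01140128317336184, 'grip_force': 20.00012218952179, 'qpos': array([-4.93230170e-01,  5.06706906e-01,  1.44770304e+00,  5.80267605e-04,
        1.18515765e+00, -3.84484725e-01])}
```

>>> step_arm --pt "1 0 0.001 0 -0.1" --pt "1 0 0.001 0 -0.2" --pt "1 -0.001 0.001 0 -0.3" --pt "1 -0.001 0.001 0 -0.4" --pt "1 -0.001 0.001 0 -0.5" --pt "1 -0.001 0.0015 0 -0.6" --pt "1 -0.0015 0.0015 0 -0.7" --pt "1 -0.0015 0.0015 0 -0.791" --pt "1 -0.0015 0.0015 0 -0.791" --pt "1 -0.0015 0.0015 0 -0.791" --pt "1 -0.0015 0.0015 0 -0.791"

```text
time: 14.68
tool_pos: [0.5462, -0.2097, 0.1622]
tool_rot: [-3.138, -0.002, 2.252]
contact_force: [-8.9, -1.5, 2.2]
opening: 0.0124
grip_force: 20.0
```

```bash
python3 - <<'E'
from cell import *
from m import *
s=observe();print({k:s[k] for k in("time","tool_pos","tool_rot","contact_force","torque","opening","grip_force","qpos")})
for n in("top","side"): np.savez(f"{n}3.npz",**read_camera(n))
t=load("top3");s=load("side3")
a=t["img"][80:230,220:460,::-1];a=cv2.resize(a,(480,300),interpolation=cv2.INTER_CUBIC)
b=s["img"][150:330,270:470,::-1];b=cv2.resize(b,(320,300),interpolation=cv2.INTER_CUBIC)
cv2.imwrite("pics/p3.png",np.hstack([a,b]))
# mirror face from side cloud
P=cloud(s);Q=P[200:310,300:420].reshape(-1,3)
Q=Q[(Q[:,2]>.065)&(Q[:,2]<.14)&(np.hypot(Q[:,0]-.55,Q[:,1]+.208)<.055)]
c=Q[:,:2].mean(0);d=np.linalg.svd(Q[:,:2]-c,full_matrices=False)[2][0];print(len(Q),c,np.degrees(np.arctan2(d[1],d[0])),Q.min(0),Q.max(0))
rectfit(t,(250,325,160,190),.012,.030,.02,t["img"].astype(int).sum(-1)<290,"bar")
Pt=cloud(t);Q=Pt[155:185,300:325].reshape(-1,3);Q=Q[(Q[:,2]>.095)&(Q[:,2]<.13)];print("ball",Q.mean(0))
E
```

```text
{'time': 14.675, 'tool_pos': array([ 0.54619604, -0.20972054,  0.16218619]), 'tool_rot': array([-3.13793627e+00, -2.41024206e-03,  2.25230094e+00]), 'contact_force': array([-8.9181259 , -1.46163898,  2.19862778]), 'torque': array([-0.32770093,  0.85581568, -0.11297015]), 'opening': 0.012397957782159163, 'grip_force': 20.002922415733337, 'qpos': array([-0.49621753,  0.50856689,  1.4445828 , -0.00264153,  1.1920711 ,
       -1.17674543])}
577 [ 0.54944972 -0.22128392] -50.33693716083217 [ 0.51762139 -0.25169445  0.06502002] [ 0.57872298 -0.17967459  0.13935264]
bar center [0.5836 0.1311] size [0.1811 0.04  ] ang 83.98629760742188 n 627
[[0.5541999936103821, 0.04309999942779541], [0.593999981880188, 0.03889999911189079], [0.6129999756813049, 0.21899999678134918], [0.573199987411499, 0.2231999933719635]]
ball [0.57600633 0.05248518 0.10814236]
```

View pics/p3.png

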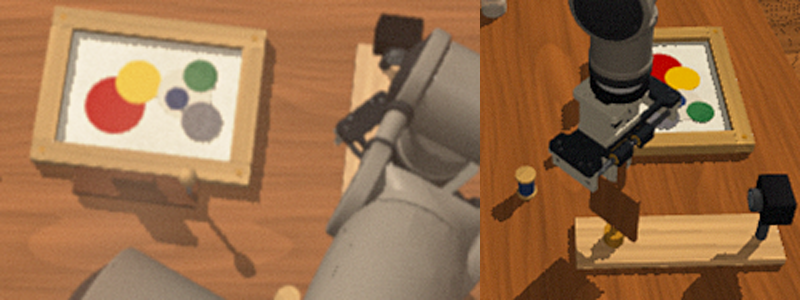

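>>> step_arm --pt "1 0.001 -0.001 0 0" --pt "1 0.001 -0.001 0 0" --pt "1 0.001 -0.001 0 0" --pt "1 0.001 -0.001 0 0"

```text
time: 15.28
tool_pos: [0.5461, -0.2097, 0.1622]
tool_rot: [-3.14, -0.0, 2.253]
contact_force: [-4.2, -3.5, 1.0]
opening: 0.0118
grip_force: 20.0
```

```bash
python3 - <<'E'
from cell import *
from m import *
s=observe();print({k:s[k] for k in("time","tool_pos","tool_rot","contact_force","torque","opening","grip_force")})
S=[]
for i in range(4):
    s=read_camera("side");P=cloud(s);Q=P[200:310,300:420].reshape(-1,3)
    Q=Q[(Q[:,2]>.065)&(Q[:,2]<.14)&(np.hypot(Q[:,0]-.55,Q[:,1]+.215)<.06)]
    for k in range(3):
        c=np.median(Q[:,:2],0) if k==0 else Q[:,:2].mean(0)
        d=np.linalg.svd(Q[:,:2]-c,full_matrices=False)[2][0];e=(Q[:,:2]-c)@[-d[1],d[0]];Q=Q[abs(e)<.005]
    S.append((np.degrees(np.arctan2(d[1],d[0]))%180-90,*c,len(Q)))
print(np.array(S).round(4))
E
```

```text
{'time': 15.275, 'tool_pos': array([ 0.54614321, -0.20970691,  0.16221848]), 'tool_rot': array([-3.13970257e+00, -1.79367943e-04,  2.25254379e+00]), 'contact_force': array([-4.20383289, -3.48419837,  0.99394244]), 'torque': array([-0.59578808,  0.49982497, -0.05610645]), 'opening': 0.01179586555184849, 'grip_force': 20.002794563770294}
[[ 3.94386e+01  5.49000e-01 -2.20800e-01  5.75000e+02]
 [ 3.93628e+01  5.49000e-01 -2.20800e-01  5.73000e+02]
 [ 3.93948e+01  5.49000e-01 -2.20800e-01  5.72000e+02]
 [ 3.93648e+01  5.49000e-01 -2.20800e-01  5.66000e+02]]
```

>>> step_arm --pt "1 0 -0.0005 0 0.004" --pt "1 0 -0.0005 0 0.004" --pt "1 0 -0.0005 0 0.004" --pt "1 0 -0.0005 0 0.004" --pt "1 0 -0.0005 0 0.004" --pt "1 0 -0.0005 0 0.004"

```text
time: 16.23
tool_pos: [0.5461, -0.2097, 0.1622]
tool_rot: [-3.14, -0.0, 2.249]
contact_force: [-4.6, -3.5, 1.7]
opening: 0.0117
grip_force: 20.0
```

```bash
python3 - <<'E'
from cell import *
from m import *
c=read_camera("top");P=cloud(c)
for nm,w,z0,z1 in(("spoolA",(350,380,215,250),.038,.055),("jar",(160,205,220,260),.05,.07),("ball",(300,325,155,185),.095,.13)):
    Q=P[w[2]:w[3],w[0]:w[1]].reshape(-1,3);Q=Q[(Q[:,2]>z0)&(Q[:,2]<z1)];print(nm,len(Q),Q.mean(0).round(4))
s=observe();print(s["tool_rot"],s["contact_force"],s["qvel"])
print(hand_in())
E
```

```text
spoolA 117 [ 0.4239 -0.0876  0.044 ]
jar 277 [0.3938 0.4104 0.0603]
ball 74 [0.576  0.0525 0.1081]
[-3.14052797e+00  1.71788713e-05  2.24875126e+00] [-4.36429241 -2.80368216  1.51436143] [-0.00031539 -0.00073124  0.00022018 -0.0006815   0.00127385 -0.00058953]
the job is handed in; nothing more can be done
None
```

The job is handed in at about 16 s: the straightedge lies flush and released against the frame's robot-side edge with its ball end towards the mirror stand, and the gripper is holding the mirror turned about 45° towards the ball, within about half a degree of the aim by tool pose and camera; spool A and the jar had not moved at the last look, and I did not re-measure spool B.

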